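Open the bench locker's drop-down flap with the hook rod

ROBOT

A 6-joint arm with a two-finger parallel gripper is mounted at the origin on the work surface. World frame = base frame: x ahead of the robot, y to its left, z up, the work surface at z = 0. Lengths are in m, angles in rad, forces in N, time in s.
With the tool pointing down it reaches from about 0.25 to 0.85 m from the base axis. Payload 12.5 kg.
Tool frame: the origin (TCP) lies at the very end of the fingers, on their centre line; the grasp point (between the pads) lies 19 mm behind it; z points along the fingers, y is the line along which they close (so a half turn about z gives the same grasp; the last joint's range is limited). The gripper opens to 93 mm and grips with 3 to 60 N. Pads are 15 mm wide; open, the fingers measure 128 mm over their backs; the gripper's body (75 mm by 188 mm) begins 65 mm behind the grasp point.
Start: joints at [-1.407, 0.351, 1.652, -0, 1.139, -0.085], TCP at [0.135, -0.533, 0.219] pointing down, gripper open.
Joint ranges: [-2.75, 2.75], [-0.79, 2.1], [0.01, 2.65], [-1.57, 4.71], [0.07, 3.14], [-2.87, 2.87]. Speed limits (rad/s): [2.22, 2.22, 2.79, 3.14, 3.14, 3.14].

INTERFACE

Orientations are given as [roll, pitch, yaw] about the fixed x, y, z axes, in that order (R = Rz(yaw) Ry(pitch) Rx(roll)).
In Python, from rig import telemetry, imaging, hand_in, models gives the robot as it stands.
- The arm moves only by the tool play_rows, never from a script. Its arguments are lists of equal length, an entry for each row: "claw": the finger opening in m, from 0 to 0.093; "travel": the shift along the tool's x, y, z in m, a list of three; "spin": the turn about the tool's z in degrees. In form: {"claw": [claw, ...], "travel": [[x, y, z], ...], "spin": [spin, ...]}. A call has 1 to 8 rows; each row shifts and turns the commanded pose from where the row before left it, along the tool's axes as they then stand; what a row does not reach is not made up. A row lasts 1/12 s, in which the tool goes at most 41.7 mm and 7.16 degrees, less where a joint would pass 70% of its speed; a pose out of reach is approached as far as the arm can. A call is refused whole if a number of a shift passes 0.0417 or a number of a turn 7.16, either way. A call with a gripper value outside its range is refused whole. The fingers move at their own pace and stop on an object; "newtons" is the grip in N (left out, the last holds). Time passes only in rows, so rows that do not move let the fingers close. It gives the time, the measured TCP pose, the force, the opening and the grip force at its end, in the units of the state.
- telemetry.state(): the state, without advancing time (a new reading comes with each control period).
- imaging.read_camera(name): name is "scene" or "top" or "wrist"; returns a dict with "frame" (420x560x3 uint8, red, green, blue), "range_z" (420x560 float32, m along the optical axis (not along the pixel's ray), 0 where there is no reading), "vfov" (degrees; the focal length in pixels is half the picture's height over the tangent of half this angle, whatever the lens; pixels are square), "cx", "cy" (the principal point, pixels), "dist_coeffs" ([k1, k2, p1, p2, k3] as OpenCV has them; the pictures are not rectified), "rvec" (rotation vector, rad) and "tvec" (3), from world to camera coordinates, as OpenCV has them; the wrist camera has in their place "tool_from_camera" (4x4, takes a point from camera to tool coordinates, whose origin is the TCP and whose axes are the flange's). Camera axes: x right, y down, z forward; pixel columns grow to the right and rows downward; lengths in m; the calibration is good to about 2 mm. A picture is of the moment at which its call begins: read the wrist's pose just before it.
- hand_in(): hands the job in; it is judged then, once.
Trained networks look in the newest picture that a camera, given by its name, has taken for a name from the list of things; names that differ only in an ending like _2 or _b are one class to them, and where a whole thing is asked for, a point or a joint stands for the part that bears it (a point fixed in the world has none). Each returns a list of dicts, best first, with "p" (0 to 1); they miss things now and then, are a little off and sometimes report something else, mostly with a low value. They report only what shows in the picture. A call takes as long as a camera call. They do not tell look-alikes from the thing itself.
- models.spot_in(camera, name): "at" ([x, y, z] in m, in world coordinates, good to about 4 mm: the middle of the surface that is visible of it).
- models.outline_of(camera, name): "pixels" (420x560 bool, what is visible of it).
- models.pinpoint(camera, name): "at" ([x, y, z] in m, in world coordinates, good to about 4 mm: a listed point, or the origin of a listed thing).
The state is a dict: "clock": time; "qpos": joint angles; "joint_velocities": joint speeds; "tau": joint torques, N m; "tool_pos": TCP position; "tcp_rot": TCP orientation; "contact_force": force on the tool from outside, world axes, zero at the start; "ft_torque": the same for the moment, N m; "gripper_width": finger opening in m; "gripper_force": force on a finger pad.
Only numpy, scipy, OpenCV 4.12 (cv2) and the standard library are available. Lean on these libraries where they do the work, as an engineer would, in place of code of your own. Each camera call takes 0.05 s, during which the arm holds its last target. There are 200 camera calls.

TASK

Take the hook rod from its rest, hook it into the pull eye on the bench locker and gently swing the locker's flap all the way down to its stop. Then unhook the rod and lay it back in its rest. Work the flap with the rod only, never yank or force it, and leave everything else on the bench where it is.

Things in the scene. Friction and masses are not known exactly. Their poses are not given: they have to be found in the camera images.
- rod: hook rod 283 mm long, 0.14-0.19 kg: black flat-sided rubber handle (150 long, 20 wide, 24 high), 12 mm round aluminium shaft, steel hook at the far end. Origin: the handle's middle, where to grip it (from above, across the 20 mm); x along the rod to the hook, y left (where the prong points), z up as it lies. Shaft axis y = z = 0, up to x = 180; end cap 18 mm dia. back to x = -97
- hook (a point): middle of the hook's prong, at (180, 11, 0) mm in the rod's frame, same axes. The prong, 8 mm round bar, leaves the shaft's end square to the left (rod +y), straight to y = 17, then bends back to a round end centred x = 173, y = 21 (extreme y = 25). Seen end-on it spans 11 mm behind to 4 mm ahead of this point, 8 mm high. The shaft's left side, at y = 6, meets the eye when the hook is fully in
- rest: rod rest, fixed, to the robot's left or right: base plate 200 x 70 x 8 mm with two grey forks 8 mm thick at x = -60 and +60; slots 26 mm wide, floor 50 mm above the bench, flared lips from 70 to 88 mm. Origin on the bench under its middle; x along the rod as it lies, towards the hook. The rod lies in both forks, its origin 62 mm above the rest's, up to 25 mm further along either way
- locker: bench locker, fixed: white box 400 wide, 200 deep, 165 high with clear top and back, between two aluminium uprights (out to 240 mm from its middle), underside 190 mm above the bench. Origin on the bench below the middle of its front; x points into it, away from the robot, y to its left. The flap closes its front; a slotted aluminium profile along the flap's upper edge carries the pull eye
- flap_hinge (a point): middle of the flap's hinge line at the lower front edge of the locker, 205 mm above the bench; axes as the locker's, hinge line along y
- flap (a joint): angle of the drop-down flap: 0 shut (upright), grows as its top comes down towards the robot, 1.45 at its stop (nearly level). A cream panel 376 wide, 12 thick, 140 high, 0.38 to 0.54 kg just in front of the hinge line. Its stiff hinge holds it anywhere and takes 0.5 N m to turn, less its weight's help, plus 0.4 N m per rad/s: 4 to 6 N at the eye. Over 10 N strains the eye's light clamp
- eye_line (a point): point on the flap, turning with it; when shut 55 mm in front of (-x) and 120 mm above the hinge line, axes as the locker's. The pull eye, an upright ring of 7 mm steel bar square to the flap (hole 25 mm, axis along y; 40 mm outside), is clamped up to 70 mm either side of it along y, where is not reported: look, or feel by sliding the hook along y until the shaft meets the ring. It stays put
- tipbox: bystander: closed pipette tip box with green tray, 85 x 122 x 92 mm high; origin under its centre
- tipbox2: bystander: open tip box under the locker, 85 x 122 x 64 mm high; origin under its centre
- tuberack: bystander: black tube rack under the locker, 70 x 160 x 73 mm high; origin under its centre
- plate: bystander: flat well plate, 86 x 128 x 15 mm high, on the bench in front of the locker; origin under its centre
- bottle: bystander: glass bottle 72 mm dia., 145 mm high; origin under its centre
- beaker: bystander: glass beaker 68 mm dia., 90 mm high; origin under its centre
- jar: bystander: amber jar 56 mm dia., 70 mm high; origin under its centre
Things that resemble listed ones, but are neither listed nor needed, are in the scene too. What is shaped like the rest but purple is not meant.

How it is judged:
On the way, in this order (a step that is already met when the one before it is completed fails the run):
1. the rod's hook is in the eye and has drawn the flap out by 0.25 rad (value of joint flap above 0.25 rad and x of hook in the frame of eye_line between -0.015 and 0.015 m and z of hook in the frame of eye_line between -0.015 and 0.015 m), for 0.1 s.
2. the hook, still in the eye, has brought the flap down to its stop (1.38 rad or more) (value of joint flap above 1.38 rad and x of hook in the frame of eye_line between -0.015 and 0.015 m and z of hook in the frame of eye_line between -0.015 and 0.015 m), for 0.1 s.
At the end, for the whole second after the job is handed in: the flap is down at its stop (1.36 rad or more) and still, and the rod lies still in both forks of its rest: its origin within 30 mm of the rest's middle along the rest, within 8 mm across it, 56 to 67 mm above the rest's origin, in line within 0.08 rad (value of joint flap above 1.36 rad and velocity of joint flap between -0.05 and 0.05 rad/s and x of rod in the frame of rest between -0.03 and 0.03 m and y of rod in the frame of rest between -0.008 and 0.008 m and z of rod in the frame of rest between 0.056 and 0.067 m and angle between the x axis of rod and the x axis of rest, either way round below 0.08 rad and linear speed of rod below 0.02 m/s); the robot touches nothing.
It fails at once if the flap or locker was forced or yanked: the rod pressed on them with more than 10 N (contact force between rod and locker above 10 N).
It fails at once if the flap was swung at more than 1.2 rad/s (velocity of joint flap above 1.2 rad/s).
It fails at once if the gripper or arm touched the locker or its flap (contact force between any of the fingers, the arm and locker above 1 N).
It fails at once if a bystander was moved more than 25 mm (distance of any of tipbox, tipbox2, tuberack, plate, bottle, beaker, jar from where it was at the start of the episode above 0.025 m).
It also fails if it takes over 72 s, if anything falls off the work surface, if the arm or the gripper's body presses on something with over 40 N, if the wrist force passes 120 N, or if a joint passes its speed limit or range.

## Working session

There is one attempt and no reset: what is moved stays moved. The work goes in short steps, Python scripts to look and compute and a tool call to move; the robot and the scene stay as the last step left them, time stands still between calls to the robot, and variables do not carry over. Pictures are saved under pics/ and viewed, at most 10 in all, crops included, and the job is handed in when it is done.

Besides the shell and the picture viewer there is one more tool, called after "Request:" by a JSON object that holds its "fn" and its "kwargs". play_rows: Moves the arm, as the interface text tells. Its arguments: {"type":"object","properties":{"claw":{"type":"array"},"travel":{"type":"array"},"spin":{"type":"array"},"newtons":{"type":"number"}},"required":["claw","travel","spin"]}

```bash
mkdir -p pics; cat > h.py <<'E'
import numpy as np, cv2
from scipy.spatial.transform import Rotation as R
from rig import telemetry, imaging, hand_in, models
def cloud(d):
    h,w=d["range_z"].shape; f=h/2/np.tan(np.radians(d["vfov"])/2)
    K=np.array([[f,0,d["cx"]],[0,f,d["cy"]],[0,0,1.]])
    u,v=np.meshgrid(np.arange(w),np.arange(h)); p=np.stack([u,v],-1).reshape(-1,1,2).astype(float)
    n=cv2.undistortPoints(p,K,np.array(d["dist_coeffs"])).reshape(h,w,2)
    z=d["range_z"][...,None]; c=np.concatenate([n*z,z],-1)
    if "rvec" in d:
        r=cv2.Rodrigues(np.array(d["rvec"],float))[0]; return (c-np.array(d["tvec"]).ravel())@r
    s=telemetry.state(); T=np.array(d["tool_from_camera"])
    return (c@T[:3,:3].T+T[:3,3])@R.from_euler('xyz',s["tcp_rot"]).as_matrix().T+np.array(s["tool_pos"])
def save(d,n): cv2.imwrite("pics/"+n,cv2.cvtColor(d["frame"],cv2.COLOR_RGB2BGR))
E
python3 - <<'E'
from h import *
np.set_printoptions(precision=4,suppress=True)
print({k:np.round(v,4) for k,v in telemetry.state().items()})
for c in ("scene","top"):
    d=imaging.read_camera(c); save(d,c+"0.png")
    for n in ("rod","hook","rest","locker","flap_hinge","eye_line","tipbox","plate","bottle","beaker","jar"):
        print(c,n,[(np.round(x["at"],3),round(x["p"],2)) for x in models.pinpoint(c,n)][:3])
E
```

```text
{'clock': np.float64(0.0), 'qpos': array([-1.4066,  0.3513,  1.6524,  0.    ,  1.1391, -0.0846]), 'joint_velocities': array([-0.0003,  0.0001, -0.0002, -0.0014,  0.0017,  0.0017]), 'tau': array([  0.0001, -49.7321, -28.5249,   0.0699,   0.0257,  -0.0001]), 'tool_pos': array([ 0.1354, -0.5327,  0.2181]), 'tcp_rot': array([-3.1404, -0.0001,  0.2488]), 'contact_force': array([-0.3617, -0.3667,  0.4039]), 'ft_torque': array([ 0.0131,  0.0438, -0.032 ]), 'gripper_force': np.float64(0.0), 'gripper_width': np.float64(0.093)}
scene rod [(array([0.366, 0.306, 0.066]), 0.85), (array([0.756, 0.   , 0.202]), 0.51), (array([0.596, 0.03 , 0.001]), 0.43)]
scene hook [(array([0.544, 0.354, 0.059]), 0.65), (array([ 0.593,  0.031, -0.002]), 0.32)]
scene rest [(array([ 0.352,  0.104, -0.003]), 0.93), (array([ 0.359,  0.306, -0.001]), 0.64), (array([0.699, 0.006, 0.325]), 0.5)]
scene locker []
scene flap_hinge [(array([0.756, 0.001, 0.202]), 0.94)]
scene eye_line [(array([0.697, 0.005, 0.325]), 0.63)]
scene tipbox [(array([ 0.364, -0.305, -0.002]), 0.78), (array([ 0.768, -0.093,  0.002]), 0.69), (array(
[... 382 characters left out ...]

top rest [(array([0.355, 0.309, 0.004]), 0.98), (array([0.264, 0.503, 0.001]), 0.76), (array([0.356, 0.104, 0.   ]), 0.75)]
top locker []
top flap_hinge [(array([0.755, 0.003, 0.206]), 0.79), (array([ 0.588,  0.426, -0.001]), 0.34)]
top eye_line [(array([0.697, 0.007, 0.324]), 0.79)]
top tipbox [(array([ 0.77 , -0.092,  0.   ]), 0.6), (array([ 0.366, -0.309,  0.001]), 0.56), (array([ 0.445,  0.465, -0.002]), 0.16)]
top plate [(array([0.592, 0.032, 0.   ]), 0.83), (array([ 0.365, -0.308,  0.001]), 0.39)]
top bottle [(array([ 0.575, -0.461,  0.   ]), 0.88)]
top beaker [(array([0.586, 0.426, 0.001]), 0.54)]
top jar [(array([ 0.447,  0.465, -0.001]), 0.62), (array([0.358, 0.31 , 0.004]), 0.25)]
```

View pics/scene0.png

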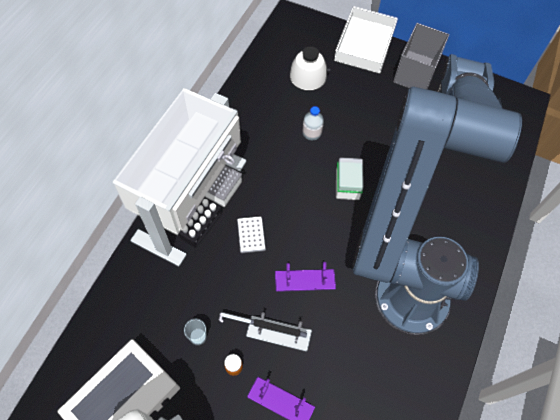

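View pics/top0.png

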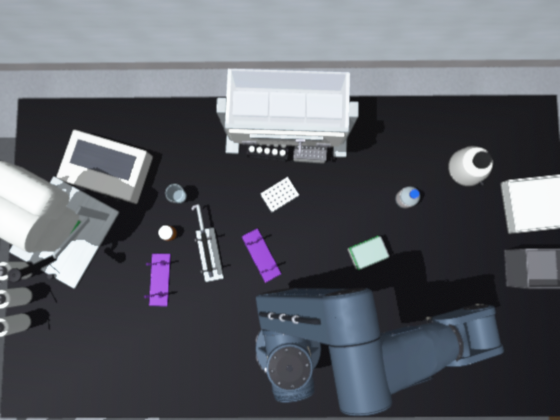

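The scene picture shows the rod in the white rest, with shaft and hook at about (235,318), between two purple decoys. The eye is on the flap's profile near (230,158), right of the middle. In the top picture the rod runs from (215,270) to (197,207), and its prong points left. Next I'll measure the rod, the locker yaw and the eye from depth.

```bash
python3 - <<'E'
from h import *
np.set_printoptions(precision=4,suppress=True)
for c in ("scene","top"):
    d=imaging.read_camera(c); P=cloud(d)
    for n in ("rod","rest"):
        for o in models.outline_of(c,n)[:3]:
            q=P[o["pixels"]&(d["range_z"]>0)]
            if n=="rod": q=q[(q[:,2]>.05)&(q[:,2]<.1)]
            if len(q)<20: continue
            m=np.median(q,0); u,s,v=np.linalg.svd(q[:,:2]-q[:,:2].mean(0),full_matrices=False)
            print(c,n,round(o["p"],2),len(q),m,q.min(0),q.max(0),"yaw",np.degrees(np.arctan(v[0,1]/v[0,0])),d["frame"][o["pixels"]].mean(0))
    # locker
    m=(P[...,0]>.60)&(P[...,0]<1.0)&(abs(P[...,1])<.26)&(d["range_z"]>0)
    q=P[m&(P[...,2]>.30)&(P[...,0]<.715)]
    print("front pts",len(q)); 
    h,e=np.histogram(q[:,1],np.arange(-.2,.21,.01)); print(h)
    for lo,hi in ((.60,.70),(.70,.715)):
        k=q[(q[:,0]>lo)&(q[:,0]<hi)]
        if len(k): print(lo,len(k),np.percentile(k,[2,50,98],0))
    # top front rim / flap edge: min x per y bin for z in .33-.37
    t=P[m&(P[...,2]>.335)&(P[...,2]<.37)]
    b=[(y,np.percentile(t[abs(t[:,1]-y)<.008,0],5)) for y in np.arange(-.16,.17,.04) if (abs(t[:,1]-y)<.008).sum()>3]
    print(np.array(b)); 
    if len(b)>2: print("slope",np.polyfit(*np.array(b).T,1))
d=imaging.read_camera("scene"); r=cv2.resize(d["frame"][120:220,160:280],None,fx=6,fy=6,interpolation=cv2.INTER_CUBIC)
cv2.imwrite("pics/eye0.png",r[...,::-1])
E
```

```text
scene rod 0.8 449 [0.3763 0.3166 0.07  ] [0.2711 0.2906 0.0547] [0.5424 0.356  0.0835] yaw 10.812205168791365 [102.5751 103.8219 106.6524]
scene rest 0.76 874 [0.3582 0.3221 0.0074] [ 0.2575  0.2606 -0.0079] [0.4561 0.3621 0.0939] yaw 11.706957443509367 [209.6545 214.1334 217.9669]
scene rest 0.6 1535 [0.2612 0.5002 0.0082] [ 0.1581  0.4568 -0.0077] [0.3612 0.5422 0.0954] yaw -0.17333187009748327 [147.6397  70.0026 203.4796]
scene rest 0.57 1267 [0.3512 0.1066 0.0077] [ 0.252   0.0231 -0.0119] [0.4487 0.1766 0.0954] yaw 27.644869486071297 [147.941   68.8301 203.9646]
front pts 61
[ 0  0  0  0  0  0  0  0  0  0  0  0  0  0  0  7 54  0  0  0  0  0  0  0
  0  0  0  0  0  0  0  0  0  0  0  0  0  0  0  0]
0.6 39 [[ 0.6757 -0.0412  0.3085]
 [ 0.6882 -0.0368  0.3289]
 [ 0.6995 -0.0324  0.3468]]
0.7 22 [[ 0.7004 -0.0403  0.3066]
 [ 0.7072 -0.0362  0.3247]
 [ 0.7141 -0.0324  0.3402]]
[[-0.16    0.7393]
 [-0.12    0.7392]
 [-0.08    0.7394]
 [-0.04    0.7145]
 [ 0.      0.7407]
 [ 0.04    0.7427]
 [ 0.08    0.7446]
 [ 0.12    0.745 ]
 [ 0.16    0.7518]]
slope [0.0442 0.7397]
top rod 0.64 356 [
[... 352 characters left out ...]
yaw 9.365577561672021 [176.7366 183.7976 187.8854]
top rest 0.55 918 [0.2619 0.4959 0.008 ] [ 0.1617  0.4599 -0.0079] [0.3593 0.5395 0.0933] yaw -1.3175699242554748 [156.8458  87.6156 207.8089]
front pts 24
[ 0  0  0  0  0  0  0  0  0  0  0  0  0  0  0 13 11  0  0  0  0  0  0  0
  0  0  0  0  0  0  0  0  0  0  0  0  0  0  0  0]
0.6 16 [[ 0.6801 -0.0414  0.324 ]
 [ 0.6884 -0.0395  0.3388]
 [ 0.6987 -0.0375  0.3475]]
0.7 8 [[ 0.7016 -0.0446  0.3257]
 [ 0.708  -0.0409  0.3403]
 [ 0.7142 -0.0377  0.3457]]
[[-0.16    0.746 ]
 [-0.12    0.7456]
 [-0.08    0.7409]
 [-0.04    0.7224]
 [ 0.      0.7476]
 [ 0.04    0.7477]
 [ 0.08    0.7519]
 [ 0.12    0.7519]
 [ 0.16    0.7583]]
slope [0.0481 0.7458]
```

View pics/eye0.png

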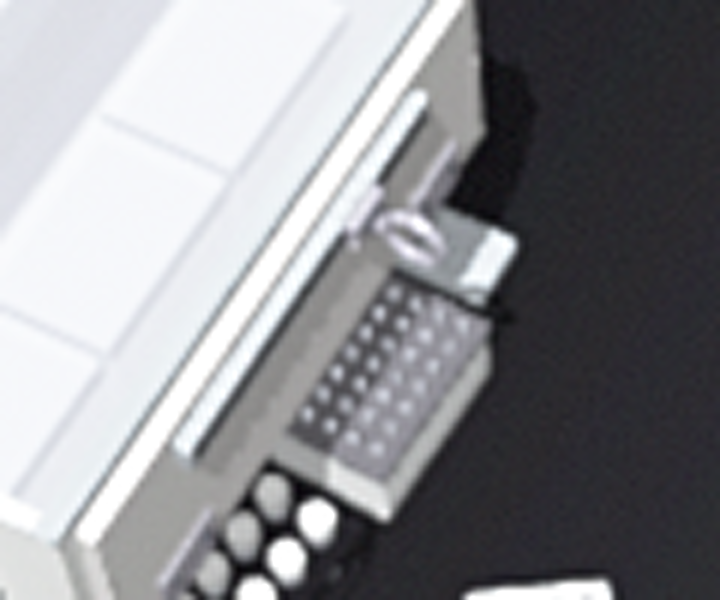

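The crop shows the ring hanging from the profile at about (410,235). By depth its plane is at y≈-0.039 and its centre at about x=0.696, z=0.326, and the locker is yawed about -0.04. Now I'll move above the rod.

Request:
{"fn": "play_rows", "kwargs": {"claw": [0.093,0.093,0.093,0.093,0.093,0.093,0.093,0.093], "travel": [[0.029,-0.022,0],[0.029,-0.022,0],[0.029,-0.022,0],[0.029,-0.022,0],[0.029,-0.022,0],[0.029,-0.022,0],[0.029,-0.022,0],[0.029,-0.022,0]], "spin": [2.5,0,0,0,0,0,0,0], "newtons": 60}}

```text
clock: 2.22
tool_pos: [0.3264, -0.311, 0.2188]
tcp_rot: [3.141, -0.0, 0.205]
contact_force: [0.3, -0.3, 0.6]
gripper_width: 0.0928
gripper_force: 0.0
```

Request:
{"fn": "play_rows", "kwargs": {"claw": [0.093,0.093,0.093,0.093,0.093,0.093,0.093,0.093], "travel": [[0.029,-0.022,0],[0.029,-0.022,0],[0.029,-0.022,0],[0.029,-0.022,0],[0.004,-0.036,0],[0.004,-0.036,0],[0.004,-0.036,0],[0.004,-0.036,0]], "spin": [0,0,0,0,0,0,0,0]}}

```text
clock: 2.88
tool_pos: [0.407, -0.0568, 0.2187]
tcp_rot: [3.142, -0.0, 0.205]
contact_force: [0.8, -0.2, 0.2]
gripper_width: 0.093
gripper_force: 0.0
```

Request:
{"fn": "play_rows", "kwargs": {"claw": [0.093,0.093,0.093,0.093,0.093,0.093,0.093,0.093], "travel": [[0.004,-0.036,0],[0.004,-0.036,0],[0.004,-0.036,0],[0.004,-0.036,0],[0.004,-0.036,0],[0.004,-0.036,0],[0.004,-0.036,0],[0.004,-0.036,0]], "spin": [0,0,0,0,0,0,0,0]}}

```text
clock: 3.55
tool_pos: [0.3796, 0.2319, 0.2189]
tcp_rot: [-3.142, -0.001, 0.205]
contact_force: [1.1, -0.0, 0.1]
gripper_width: 0.0929
gripper_force: 0.0
```

Request:
{"fn": "play_rows", "kwargs": {"claw": [0.093,0.093,0.093,0.093], "travel": [[0.0,-0.036,0],[0.0,-0.036,0],[0,0,0],[0,0,0]], "spin": [0,0,0,0]}}

```text
clock: 3.88
tool_pos: [0.3649, 0.3016, 0.2185]
tcp_rot: [3.141, 0.0, 0.208]
contact_force: [0.4, -0.8, -0.2]
gripper_width: 0.0926
gripper_force: 0.0
```

```bash
python3 - <<'E'
from h import *
np.set_printoptions(precision=4,suppress=True)
d=imaging.read_camera("wrist"); P=cloud(d); save(d,"w1.png"); s=telemetry.state(); print(s["tool_pos"],s["tcp_rot"])
for n in ("rod","hook","rest"): print(n,[(np.round(x["at"],4),round(x["p"],2)) for x in models.pinpoint("wrist",n)][:3])
V=d["range_z"]>0
q=P[V&(P[...,2]>.064)&(P[...,2]<.08)&(abs(P[...,0]-.4)<.2)&(abs(P[...,1]-.32)<.08)]
dark=d["frame"].max(-1)<70
for nm,m in (("handle",V&dark&(P[...,2]>.066)&(P[...,2]<.08)),("base",V&(P[...,2]>.004)&(P[...,2]<.012)&(d["frame"].min(-1)>90)&(P[...,1]>.2)&(P[...,1]<.4)&(P[...,0]>.2)&(P[...,0]<.5))):
    q=P[m]; 
    if len(q)<20: print(nm,len(q)); continue
    (c,sz,a)=cv2.minAreaRect((q[:,:2]*1000).astype(np.float32)); print(nm,len(q),c,sz,a,np.median(q,0))
E
```

```text
[0.3652 0.3006 0.2184] [3.1412 0.0004 0.2066]
rod []
hook []
rest [(array([ 0.3652,  0.307 , -0.0029]), 0.91), (array([ 0.35  ,  0.0992, -0.001 ]), 0.89), (array([0.2612, 0.4972, 0.0014]), 0.7)]
handle 248 (367.9068908691406, 305.14117431640625) (146.48455810546875, 17.423992156982422) 11.592109680175781 [0.3778 0.3012 0.0736]
base 5196 (359.233154296875, 303.42095947265625) (198.37876892089844, 70.7440185546875) 11.706498146057129 [0.3746 0.3055 0.0083]
```

View pics/w1.png

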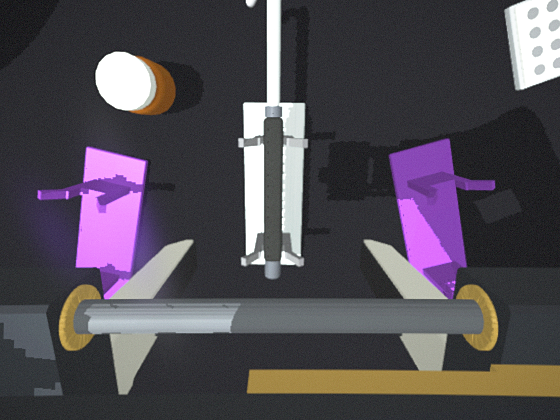

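The wrist picture shows the black handle upright at (273,190) in the white rest. The handle centre is (0.368, 0.305) and its yaw is 11.65°. I'll go down and grip.

Request:
{"fn": "play_rows", "kwargs": {"claw": [0.07,0.07,0.07,0.07,0.07,0.07,0.07,0.07], "travel": [[0.004,-0.004,0.0],[0,0,0.03],[0,0,0.035],[0,0,0.035],[0,0,0.035],[0,0,0.03],[0,0,0.01],[0,0,0]], "spin": [0.2,0,0,0,0,0,0,0]}}

```text
clock: 4.75
tool_pos: [0.368, 0.3043, 0.042]
tcp_rot: [3.14, 0.004, 0.201]
contact_force: [-0.6, 0.1, 0.0]
gripper_width: 0.0699
gripper_force: 0.0
```

Request:
{"fn": "play_rows", "kwargs": {"claw": [0,0,0,0,0,0,0,0], "travel": [[0,0,0],[0,0,0],[0,0,0],[0,0,0],[0,0,0],[0,0,0],[0,0,0],[0,0,0]], "spin": [0,0,0,0,0,0,0,0], "newtons": 60}}

```text
clock: 5.42
tool_pos: [0.3686, 0.3054, 0.0438]
tcp_rot: [-3.141, -0.0, 0.202]
contact_force: [-1.1, 0.4, 1.2]
gripper_width: 0.0211
gripper_force: 0.7
```

Request:
{"fn": "play_rows", "kwargs": {"claw": [0,0,0,0,0,0,0,0], "travel": [[0,0,0],[0,0,0],[0,0,-0.005],[0,0,-0.01],[0,0,-0.02],[0,0,-0.03],[0,0,-0.03],[0,0,-0.02]], "spin": [0,0,0,0,0,0,0,0]}}

```text
clock: 6.08
tool_pos: [0.3689, 0.3055, 0.1618]
tcp_rot: [-3.141, -0.002, 0.202]
contact_force: [0.9, 0.6, -2.2]
gripper_width: 0.0195
gripper_force: 60.0
```

Request:
{"fn": "play_rows", "kwargs": {"claw": [0,0,0,0,0,0,0,0], "travel": [[0,0,-0.02],[0,0,-0.02],[0,0,-0.02],[0,0,-0.025],[0,0,-0.025],[0,0,-0.02],[0,0,-0.018],[0,0,0]], "spin": [0,0,0,0,0,0,0,0]}}

```text
clock: 6.75
tool_pos: [0.3692, 0.3057, 0.3104]
tcp_rot: [-3.14, -0.005, 0.202]
contact_force: [0.3, 0.2, -2.7]
gripper_width: 0.0196
gripper_force: 60.0
```

Request:
{"fn": "play_rows", "kwargs": {"claw": [0,0,0,0,0,0,0,0], "travel": [[0,0,0],[0,0,0],[0,0,0],[0.005,0.02,0],[0.005,0.03,0],[0.006,0.035,0],[0.006,0.035,0],[0.006,0.035,0]], "spin": [4,6,4,0,0,0,0,0]}}

```text
clock: 7.42
tool_pos: [0.3891, 0.1476, 0.3058]
tcp_rot: [3.141, 0.001, -0.042]
contact_force: [0.7, 0.3, -2.6]
gripper_width: 0.0194
gripper_force: 60.0
```

Request:
{"fn": "play_rows", "kwargs": {"claw": [0,0,0,0,0,0,0,0], "travel": [[0.006,0.035,0],[0.006,0.035,0],[0.006,0.035,0],[0.006,0.035,0],[0.006,0.035,0],[0.006,0.035,0],[0.005,0.025,0],[0.004,0.013,0]], "spin": [0,0,0,0,0,0,0,0]}}

```text
clock: 8.08
tool_pos: [0.4237, -0.103, 0.3057]
tcp_rot: [3.141, 0.001, -0.045]
contact_force: [-0.0, 1.0, -1.8]
gripper_width: 0.0195
gripper_force: 60.0
```

Request:
{"fn": "play_rows", "kwargs": {"claw": [0,0,0], "travel": [[0,0,0],[0,0,0],[0,0,0]], "spin": [0,0,0]}}

```text
clock: 8.33
tool_pos: [0.4238, -0.0997, 0.3061]
tcp_rot: [-3.141, 0.001, -0.042]
contact_force: [-0.3, 0.2, -2.1]
gripper_width: 0.0195
gripper_force: 60.0
```

```bash
python3 - <<'E'
from h import *
np.set_printoptions(precision=4,suppress=True)
s=telemetry.state(); print(s["tool_pos"],s["tcp_rot"],s["contact_force"])
d=imaging.read_camera("wrist"); P=cloud(d); save(d,"w2.png")
for n in ("rod","hook","eye_line"): print(n,[(np.round(x["at"],4),round(x["p"],2)) for x in models.pinpoint("wrist",n)][:3])
for c in ("wrist","scene","top"):
    if c!="wrist": d=imaging.read_camera(c); P=cloud(d)
    V=d["range_z"]>0; t=np.array(s["tool_pos"])
    L=P-t
    m=V&(L[...,0]>.085)&(L[...,0]<.2)&(abs(L[...,1])<.04)&(P[...,2]>.25)&(P[...,2]<.36)
    q=P[m]; print(c,"shaft",len(q))
    if len(q)>10:
        for a in (.09,.11,.13,.15,.165,.18):
            k=q[abs(q[:,0]-t[0]-a)<.008]
            if len(k): print(a,len(k),k.min(0),np.median(k,0),k.max(0))
    q=P[V&(P[...,0]>.66)&(P[...,0]<.722)&(P[...,2]>.29)&(P[...,2]<.36)&(abs(P[...,1])<.1)]
    if len(q): print(c,"eye",len(q),np.percentile(q,[1,50,99],0))
    if c!="wrist": print([(np.round(x["at"],4),round(x["p"],2)) for x in models.pinpoint(c,"hook")][:2])
E
```

```text
[ 0.4238 -0.0997  0.3061] [-3.1411  0.001  -0.0425] [-0.2503  0.1731 -2.0831]
rod [(array([ 0.4268, -0.099 ,  0.3236]), 0.61), (array([ 0.3592, -0.3087, -0.0005]), 0.4)]
hook []
eye_line []
wrist shaft 2735
0.09 933 [ 0.5088 -0.1106  0.324 ] [ 0.5156 -0.1046  0.3299] [ 0.5218 -0.0983  0.3326]
0.11 1311 [ 0.5258 -0.1116  0.3241] [ 0.534  -0.1053  0.3298] [ 0.5418 -0.0988  0.3327]
scene shaft 133
0.09 15 [ 0.5088 -0.1084  0.3237] [ 0.5147 -0.1011  0.328 ] [ 0.5204 -0.0942  0.3322]
0.11 19 [ 0.5268 -0.1086  0.3214] [ 0.5336 -0.1007  0.3283] [ 0.5409 -0.0978  0.3336]
0.13 20 [ 0.5459 -0.1112  0.3182] [ 0.5537 -0.1019  0.3274] [ 0.5614 -0.0982  0.3338]
0.15 19 [ 0.5662 -0.1107  0.3201] [ 0.5729 -0.102   0.3285] [ 0.5814 -0.0976  0.3366]
0.165 31 [ 0.5814 -0.1129  0.321 ] [ 0.5911 -0.1023  0.327 ] [ 0.5968 -0.0799  0.3324]
0.18 18 [ 0.5959 -0.111   0.3219] [ 0.5992 -0.0977  0.3254] [ 0.6034 -0.0826  0.3317]
scene eye 84 [[ 0.6759 -0.0525  0.3044]
 [ 0.7037 -0.0368  0.3281]
 [ 0.7219 -0.0238  0.3452]]
[(array([ 0.6031, -0.0971,  0.3217]), 0.94)]
top shaft 127
0.09 13 [ 0.5096 -0.1079  0.3232] [ 0.5138 -0.1049  0.3295] [ 0.5202 -0.0981  0.3381]
0.11 15 [ 0.5262 -0.1084  0.3244] [ 0.5327 -0.1045  0.3306] [ 0.5396 -0.1014  0.3343]
0.13 18 [ 0.5463 -0.1125  0.3192] [ 0.5536 -0.1056  0.328 ] [ 0.5599 -0.1018  0.3358]
0.15 20 [ 0.566  -0.1123  0.3245] [ 0.5744 -0.107   0.3274] [ 0.5818 -0.1017  0.3344]
0.165 24 [ 0.5813 -0.1124  0.3223] [ 0.5907 -0.1057  0.329 ] [ 0.5959 -0.083   0.3383]
0.18 27 [ 0.5959 -0.1126  0.3202] [ 0.6022 -0.0992  0.3265] [ 0.6069 -0.083   0.3336]
top eye 30 [[ 0.6794 -0.0452  0.3212]
 [ 0.6985 -0.0408  0.337 ]
 [ 0.72   -0.0359  0.3476]]
[(array([ 0.6018, -0.0971,  0.3206]), 0.53)]
```

View pics/w2.png

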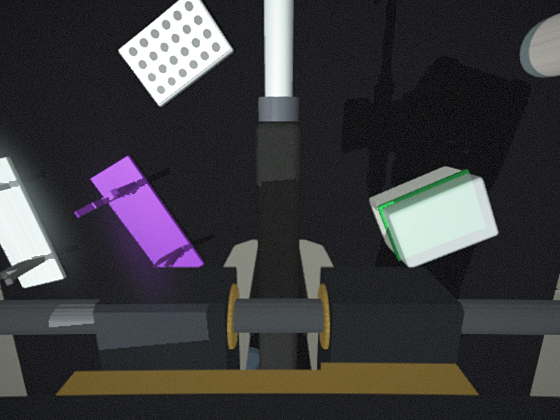

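The wrist picture shows the rod gripped straight, shaft at (279,50). Hook is at about (0.603,-0.097,0.323) and the eye at about (0.6965,-0.039,0.325). I'll advance beside the eye, then check.

Request:
{"fn": "play_rows", "kwargs": {"claw": [0,0,0,0,0,0,0,0], "travel": [[0.012,0,-0.002],[0.02,0,0],[0.02,0,0],[0.02,0,0],[0.015,0,0],[0.01,0,0],[0,0,0],[0,0,0]], "spin": [0,0,0,0,0,0,0,0]}}

```text
clock: 9.4
tool_pos: [0.5209, -0.1045, 0.3083]
tcp_rot: [-3.141, 0.001, -0.042]
contact_force: [-0.4, -0.2, -1.5]
gripper_width: 0.0199
gripper_force: 60.0
```

Request:
{"fn": "play_rows", "kwargs": {"claw": [0,0,0,0,0], "travel": [[0,-0.008,0],[0,-0.012,0],[0,-0.005,0],[0,0,0],[0,0,0]], "spin": [0,0,0,0,0]}}

```text
clock: 9.82
tool_pos: [0.5221, -0.0791, 0.3089]
tcp_rot: [3.141, -0.0, -0.042]
contact_force: [-0.1, 0.0, -2.5]
gripper_width: 0.0194
gripper_force: 60.0
```

```bash
python3 - <<'E'
from h import *
np.set_printoptions(precision=4,suppress=True)
s=telemetry.state(); t=np.array(s["tool_pos"]); print(t,s["tcp_rot"],s["contact_force"])
ims=[]
for c in ("scene","top"):
    d=imaging.read_camera(c); P=cloud(d); V=d["range_z"]>0
    for n in ("hook","eye_line"): print(c,n,[(np.round(x["at"],4),round(x["p"],2)) for x in models.pinpoint(c,n)][:2])
    for nm,m in (("prong",(P[...,1]>-.091)&(P[...,1]<-.06)),("eye",(P[...,1]>-.052)&(P[...,1]<-.03))):
        q=P[V&m&(P[...,0]>.66)&(P[...,0]<.718)&(P[...,2]>.29)&(P[...,2]<.36)]
        if len(q): print(nm,len(q),q.min(0),np.median(q,0),q.max(0))
    r=(120,220,160,280) if c=="scene" else (100,180,260,356)
    ims.append(cv2.resize(d["frame"][r[0]:r[1],r[2]:r[3],::-1],(400,333),interpolation=cv2.INTER_CUBIC))
cv2.imwrite("pics/c1.png",np.hstack(ims))
E
```

```text
[ 0.5221 -0.0791  0.3089] [ 3.1414 -0.0004 -0.0416] [-0.1157  0.0073 -2.4525]
scene hook []
scene eye_line []
prong 63 [ 0.6604 -0.0906  0.3218] [ 0.6873 -0.081   0.33  ] [ 0.7037 -0.0602  0.3398]
eye 66 [ 0.6757 -0.0494  0.3087] [ 0.6964 -0.0364  0.3268] [ 0.7173 -0.0313  0.3506]
top hook [(array([ 0.6968, -0.0771,  0.3263]), 0.57)]
top eye_line [(array([0.6978, 0.0062, 0.3223]), 0.88)]
prong 54 [ 0.6611 -0.0907  0.3205] [ 0.6916 -0.0845  0.3297] [ 0.707  -0.0644  0.3385]
eye 26 [ 0.6787 -0.0452  0.3225] [ 0.696  -0.0408  0.3405] [ 0.7164 -0.0375  0.3471]
```

View pics/c1.png

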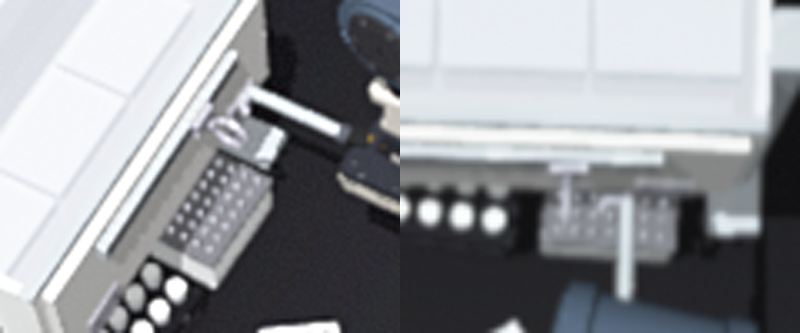

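The left (scene) half shows the prong just right of the ring, which is at (230,130). The right (top) half shows the prong at (610,200) beside the ring at (565,190), roughly level with it. I'll trim by 2 mm and slide in gently.

Request:
{"fn": "play_rows", "kwargs": {"claw": [0,0,0,0,0,0,0], "travel": [[-0.002,0,0.002],[0,-0.005,0],[0,-0.006,0],[0,-0.006,0],[0,-0.004,0],[0,0,0],[0,0,0]], "spin": [0,0,0,0,0,0,0]}}

```text
clock: 10.7
tool_pos: [0.5212, -0.0582, 0.3067]
tcp_rot: [3.142, -0.0, -0.042]
contact_force: [-0.5, -0.5, -2.3]
gripper_width: 0.0199
gripper_force: 60.0
```

Request:
{"fn": "play_rows", "kwargs": {"claw": [0,0,0,0,0,0], "travel": [[0,-0.002,0],[0,-0.003,0],[0,-0.003,0],[0,-0.003,0],[0,0,0],[0,0,0]], "spin": [0,0,0,0,0,0]}}

```text
clock: 11.2
tool_pos: [0.5217, -0.0474, 0.3066]
tcp_rot: [3.142, -0.0, -0.042]
contact_force: [0.3, -0.1, -1.6]
gripper_width: 0.0196
gripper_force: 60.0
```

Request:
{"fn": "play_rows", "kwargs": {"claw": [0,0,0,0,0,0], "travel": [[0,-0.001,0],[0,-0.001,0],[0,-0.001,0],[0,-0.001,0],[0,0,0],[0,0,0]], "spin": [0,0,0,0,0,0]}}

```text
clock: 11.7
tool_pos: [0.5218, -0.0435, 0.3067]
tcp_rot: [-3.142, -0.0, -0.043]
contact_force: [0.3, 0.5, -2.5]
gripper_width: 0.02
gripper_force: 60.0
```

```bash
python3 - <<'E'
from h import *
np.set_printoptions(precision=4,suppress=True)
s=telemetry.state(); print(s["tool_pos"],s["contact_force"],s["ft_torque"])
d=imaging.read_camera("scene"); a=cv2.resize(d["frame"][130:180,200:260],(480,400),interpolation=cv2.INTER_CUBIC)
d=imaging.read_camera("top"); b=cv2.resize(d["frame"][125:165,280:318],(320,400),interpolation=cv2.INTER_CUBIC)
cv2.imwrite("pics/c2.png",np.hstack([a,b])[...,::-1])
E
```

```text
[ 0.5218 -0.0435  0.3067] [ 0.3291  0.5341 -2.4908] [0.0018 0.0586 0.0021]
```

View pics/c2.png

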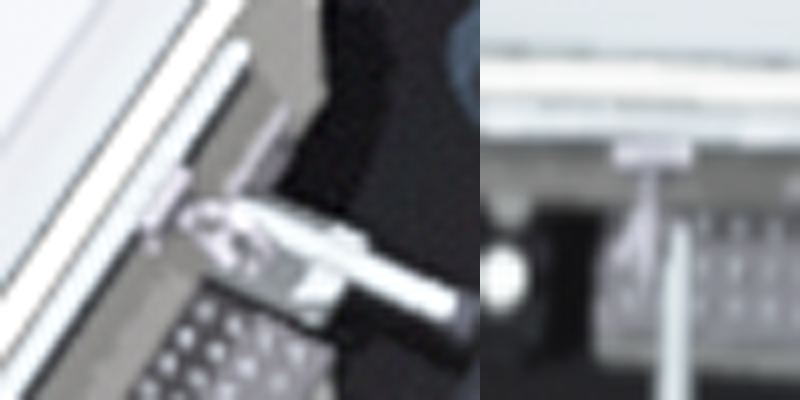

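The hook's prong is through the ring, shaft just right of it: (225,225) on the left, (670,230) on the right. I'll start the draw slowly.

Request:
{"fn": "play_rows", "kwargs": {"claw": [0,0,0,0,0,0,0,0], "travel": [[-0.002,-0.001,0.001],[-0.002,0,0.001],[-0.002,0,0.001],[-0.002,0,0.001],[-0.002,0,0.001],[-0.002,0,0.001],[-0.002,0,0.001],[-0.002,0,0.001]], "spin": [0,0,0,0,0,0,0,0]}}

```text
clock: 12.47
tool_pos: [0.5062, -0.0419, 0.2989]
tcp_rot: [3.142, -0.002, -0.043]
contact_force: [4.5, 0.4, -0.9]
gripper_width: 0.0196
gripper_force: 60.0
```

Request:
{"fn": "play_rows", "kwargs": {"claw": [0,0,0,0], "travel": [[-0.002,0,0.001],[-0.002,0,0.001],[-0.002,0,0.001],[-0.002,0,0.002]], "spin": [0,0,0,0]}}

```text
clock: 12.8
tool_pos: [0.4978, -0.0416, 0.2937]
tcp_rot: [3.142, -0.0, -0.043]
contact_force: [3.8, -0.8, 0.3]
gripper_width: 0.0196
gripper_force: 60.0
```

Request:
{"fn": "play_rows", "kwargs": {"claw": [0,0,0,0,0,0,0,0], "travel": [[-0.0028,0,0.0022],[-0.0028,0,0.0022],[-0.0028,0,0.0022],[-0.0028,0,0.0022],[-0.0028,0,0.0022],[-0.0028,0,0.0022],[-0.0028,0,0.0022],[-0.0028,0,0.0024]], "spin": [0,0,0,0,0,0,0,0]}}

```text
clock: 13.47
tool_pos: [0.4752, -0.0406, 0.2756]
tcp_rot: [-3.142, -0.0, -0.043]
contact_force: [4.6, -0.0, -1.5]
gripper_width: 0.0195
gripper_force: 60.0
```

Request:
{"fn": "play_rows", "kwargs": {"claw": [0,0,0,0,0,0,0,0], "travel": [[-0.0022,0,0.0025],[-0.0022,0,0.0025],[-0.0021,0,0.0026],[-0.0021,0,0.0026],[-0.0019,0,0.0027],[-0.0019,0,0.0027],[-0.0018,0,0.0028],[-0.0018,0,0.0028]], "spin": [0,0,0,0,0,0,0,0]}}

```text
clock: 14.13
tool_pos: [0.4594, -0.0399, 0.2544]
tcp_rot: [-3.142, -0.0, -0.043]
contact_force: [3.3, 0.7, -0.9]
gripper_width: 0.0197
gripper_force: 60.0
```

```bash
cat > f.py <<'E'
from h import *
np.set_printoptions(precision=4,suppress=True)
s=telemetry.state(); t=np.array(s["tool_pos"]); print(t,s["tcp_rot"],s["contact_force"],s["ft_torque"])
for c in ("scene","top"):
    d=imaging.read_camera(c); P=cloud(d); V=d["range_z"]>0
    for n in ("hook","eye_line","rod"): print(c,n,[(np.round(x["at"],4),round(x["p"],2)) for x in models.pinpoint(c,n)][:2])
    for a,b in ((-.17,-.12),(.05,.15)):
        m=V&(P[...,1]>a)&(P[...,1]<b)&(P[...,0]>.58)&(P[...,0]<.75)&(P[...,2]>.2)&(P[...,2]<.36); q=P[m]
        if len(q)<10: continue
        k=q[q[:,0]<np.percentile(q[:,0],10)+.004]
        print(" flap edge",len(q),q[:,0].min(),np.median(k,0), "xz line deg from vertical", np.degrees(np.arctan2(*(lambda v:abs(v[[0,2]]))(np.linalg.svd(q-q.mean(0),full_matrices=False)[2][1]))))
E
python3 f.py
```

```text
[ 0.4594 -0.0399  0.2544] [-3.1416 -0.     -0.0427] [ 3.2535  0.7325 -0.8672] [ 0.0257 -0.8298 -0.0793]
scene hook [(array([ 0.6416, -0.038 ,  0.2703]), 0.61)]
scene eye_line [(array([0.646 , 0.0095, 0.2812]), 0.59), (array([ 0.7677, -0.0953,  0.0013]), 0.24)]
scene rod [(array([ 0.4566, -0.0414,  0.2762]), 0.81), (array([ 0.5696, -0.4636,  0.0001]), 0.37)]
 flap edge 199 0.6597678715315919 [ 0.6664 -0.1466  0.3222] xz line deg from vertical 72.48634068835167
 flap edge 438 0.6677708264230621 [0.6733 0.0891 0.3124] xz line deg from vertical 50.792180135636976
top hook [(array([ 0.6354, -0.0368,  0.273 ]), 0.54)]
top eye_line [(array([0.644 , 0.0058, 0.2818]), 0.59), (array([0.7572, 0.0019, 0.2084]), 0.48)]
top rod [(array([ 0.4527, -0.0407,  0.2707]), 0.47)]
 flap edge 242 0.6656817561259452 [ 0.6696 -0.1436  0.3221] xz line deg from vertical 61.07783354480557
 flap edge 469 0.6702942479581188 [0.6758 0.0873 0.3156] xz line deg from vertical 18.941764417984803
```

Request:
{"fn": "play_rows", "kwargs": {"claw": [0,0,0,0,0,0,0,0], "travel": [[-0.0016,0,0.0029],[-0.0016,0,0.0029],[-0.0015,0,0.003],[-0.0015,0,0.003],[-0.0013,0,0.003],[-0.0013,0,0.003],[-0.0012,0,0.003],[-0.0012,0,0.003]], "spin": [0,0,0,0,0,0,0,0]}}

```text
clock: 15.2
tool_pos: [0.4482, -0.0395, 0.2305]
tcp_rot: [3.142, -0.0, -0.043]
contact_force: [3.3, -0.3, 0.2]
gripper_width: 0.0199
gripper_force: 60.0
```

Request:
{"fn": "play_rows", "kwargs": {"claw": [0,0,0,0,0,0,0,0], "travel": [[-0.001,0,0.0031],[-0.001,0,0.0031],[-0.0009,0,0.0032],[-0.0009,0,0.0032],[-0.0007,0,0.0032],[-0.0007,0,0.0032],[-0.0006,0,0.0033],[-0.0005,0,0.0033]], "spin": [0,0,0,0,0,0,0,0]}}

```text
clock: 15.87
tool_pos: [0.4419, -0.0392, 0.2049]
tcp_rot: [3.142, 0.0, -0.043]
contact_force: [1.9, 0.1, 0.8]
gripper_width: 0.0196
gripper_force: 60.0
```

```bash
python3 f.py | grep -v flap
```

```text
[ 0.4419 -0.0392  0.2049] [ 3.1416  0.0001 -0.0426] [1.8648 0.0563 0.7511] [-0.0176 -0.7617  0.0011]
scene hook [(array([ 0.6202, -0.0365,  0.2232]), 0.65)]
scene eye_line [(array([0.6249, 0.0065, 0.2323]), 0.73), (array([ 0.5943,  0.4308, -0.0033]), 0.19)]
scene rod [(array([ 0.4386, -0.0407,  0.2233]), 0.78)]
top hook [(array([ 0.6159, -0.0352,  0.2229]), 0.61)]
top eye_line [(array([0.623 , 0.0106, 0.2325]), 0.73)]
top rod [(array([ 0.4393, -0.0371,  0.2226]), 0.58)]
```

Request:
{"fn": "play_rows", "kwargs": {"claw": [0,0,0,0,0,0,0,0], "travel": [[-0.0004,0,0.0033],[-0.0003,0,0.0033],[-0.0003,0,0.0033],[-0.0002,0,0.0033],[0,0,0.0033],[0,0,0.0033],[0,0,0.0033],[0.0001,0,0.0033]], "spin": [0,0,0,0,0,0,0,0]}}

```text
clock: 16.93
tool_pos: [0.4411, -0.0392, 0.1785]
tcp_rot: [3.142, -0.0, -0.043]
contact_force: [1.6, 0.7, -0.3]
gripper_width: 0.0193
gripper_force: 60.0
```

Request:
{"fn": "play_rows", "kwargs": {"claw": [0,0,0,0,0,0,0,0], "travel": [[0.0003,0,0.0033],[0.0004,0,0.0033],[0.0004,0,0.0033],[0.0004,0,0.0032],[0.0006,0,0.0032],[0.0007,0,0.0032],[0.0007,0,0.0032],[0.0007,0,0.0032]], "spin": [0,0,0,0,0,0,0,0]}}

```text
clock: 17.6
tool_pos: [0.4452, -0.0393, 0.1526]
tcp_rot: [-3.142, -0.0, -0.043]
contact_force: [0.8, -0.1, 0.5]
gripper_width: 0.0192
gripper_force: 60.0
```

```bash
python3 f.py
```

```text
[ 0.4452 -0.0393  0.1526] [-3.1416 -0.0001 -0.0427] [ 0.8158 -0.1326  0.5265] [ 0.0378 -0.556   0.0188]
scene hook [(array([ 0.6236, -0.0389,  0.1702]), 0.86)]
scene eye_line [(array([0.6243, 0.0081, 0.1788]), 0.61), (array([0.4434, 0.4665, 0.0001]), 0.59)]
scene rod [(array([ 0.4408, -0.0429,  0.1744]), 0.69)]
 flap edge 535 0.6030749428035163 [ 0.6113 -0.1437  0.2354] xz line deg from vertical 13.22220850213665
 flap edge 1146 0.6126824821223517 [0.6202 0.0999 0.2371] xz line deg from vertical 52.48245899823637
top hook [(array([ 0.6222, -0.0377,  0.1708]), 0.5)]
top eye_line [(array([0.6248, 0.0079, 0.1785]), 0.92)]
top rod []
 flap edge 545 0.6079575376123988 [ 0.6149 -0.1452  0.2342] xz line deg from vertical 6.546654659410518
 flap edge 987 0.6162298612473924 [0.6244 0.0949 0.2348] xz line deg from vertical 56.541768749644135
```

Request:
{"fn": "play_rows", "kwargs": {"claw": [0,0,0,0,0,0,0,0], "travel": [[0.0005,0,0.0016],[0.0005,0,0.0016],[0.0005,0,0.0016],[0.0005,0,0.0016],[0.0005,0,0.0016],[0.0005,0,0.0016],[0.0005,0,0.0012],[0,0,0]], "spin": [0,0,0,0,0,0,0,0]}}

```text
clock: 18.67
tool_pos: [0.4487, -0.0395, 0.1419]
tcp_rot: [-3.142, 0.0, -0.043]
contact_force: [0.2, 0.7, -0.5]
gripper_width: 0.0198
gripper_force: 60.0
```

Request:
{"fn": "play_rows", "kwargs": {"claw": [0,0,0,0], "travel": [[0.0005,0,0.001],[0.0005,0,0.001],[0,0,0],[0,0,0]], "spin": [0,0,0,0]}}

```text
clock: 19.0
tool_pos: [0.4496, -0.0395, 0.1401]
tcp_rot: [-3.142, 0.0, -0.043]
contact_force: [0.1, 1.1, -1.3]
gripper_width: 0.0197
gripper_force: 60.0
```

```bash
python3 f.py
```

```text
[ 0.4496 -0.0395  0.1401] [-3.1416  0.0001 -0.0427] [ 0.0731  1.1077 -1.319 ] [ 0.0097 -0.0559  0.0033]
scene hook [(array([ 0.6316, -0.0388,  0.1585]), 0.76)]
scene eye_line [(array([0.6254, 0.0095, 0.1673]), 0.56)]
scene rod [(array([ 0.445 , -0.042 ,  0.1618]), 0.86)]
 flap edge 558 0.6020849143401935 [ 0.609  -0.1448  0.2216] xz line deg from vertical 25.00202047526325
 flap edge 1196 0.6107572993330898 [0.6179 0.0961 0.2224] xz line deg from vertical 67.9128464182754
top hook [(array([ 0.6252, -0.0384,  0.1582]), 0.65), (array([0.3583, 0.3097, 0.0056]), 0.46)]
top eye_line [(array([0.6277, 0.0069, 0.1673]), 0.7), (array([ 0.6264, -0.0351,  0.1568]), 0.58)]
top rod [(array([0.356 , 0.3106, 0.0059]), 0.27), (array([0.6265, 0.0104, 0.1653]), 0.27)]
 flap edge 548 0.6059025206682935 [ 0.614  -0.1445  0.2224] xz line deg from vertical 1.9592588011309968
 flap edge 1013 0.6154302461838526 [0.623  0.097  0.2227] xz line deg from vertical 75.93554233814815
```

Request:
{"fn": "play_rows", "kwargs": {"claw": [0,0,0,0], "travel": [[0,0,0.001],[0,0,0.001],[0,0,0],[0,0,0]], "spin": [0,0,0,0]}}

```text
clock: 19.73
tool_pos: [0.4498, -0.0395, 0.1381]
tcp_rot: [3.142, -0.0, -0.043]
contact_force: [-0.1, 0.1, -0.2]
gripper_width: 0.0193
gripper_force: 60.0
```

```bash
python3 f.py | head -3
```

```text
[ 0.4498 -0.0395  0.1381] [ 3.1416 -0.0003 -0.0427] [-0.0764  0.1006 -0.2496] [ 0.0184 -0.1943 -0.0302]
scene hook [(array([ 0.6298, -0.0364,  0.1571]), 0.89)]
scene eye_line [(array([0.6285, 0.0078, 0.1662]), 0.57)]
```

Request:
{"fn": "play_rows", "kwargs": {"claw": [0,0,0,0], "travel": [[0,0,0.001],[0,0,0.0005],[0,0,0],[0,0,0]], "spin": [0,0,0,0]}}

```text
clock: 20.47
tool_pos: [0.4497, -0.0395, 0.1367]
tcp_rot: [3.142, -0.0, -0.043]
contact_force: [-0.1, -0.7, 1.0]
gripper_width: 0.0194
gripper_force: 60.0
```

```bash
python3 f.py | head -3
```

```text
[ 0.4497 -0.0395  0.1367] [ 3.1416 -0.0002 -0.0427] [-0.0758 -0.6838  1.0479] [ 0.0593 -0.4468  0.08  ]
scene hook [(array([ 0.631 , -0.0371,  0.1545]), 0.89), (array([ 0.7704,  0.0748, -0.0033]), 0.46)]
scene eye_line [(array([0.6284, 0.0075, 0.1682]), 0.96), (array([ 0.7696,  0.0752, -0.0042]), 0.33)]
```

Request:
{"fn": "play_rows", "kwargs": {"claw": [0,0,0,0], "travel": [[0,0,0.0005],[0,0,0.0005],[0,0,0],[0,0,0]], "spin": [0,0,0,0]}}

```text
clock: 21.2
tool_pos: [0.4497, -0.0395, 0.1357]
tcp_rot: [3.142, -0.0, -0.043]
contact_force: [-0.2, 0.1, 2.0]
gripper_width: 0.0195
gripper_force: 60.0
```

```bash
cat > g.py <<'E'
from h import *
np.set_printoptions(precision=4,suppress=True)
s=telemetry.state(); print(s["tool_pos"],s["contact_force"],s["ft_torque"])
for c in ("scene","top"):
    d=imaging.read_camera(c); P=cloud(d); V=d["range_z"]>0
    for n in ("hook","eye_line"): print(c,n,[(np.round(x["at"],4),round(x["p"],2)) for x in models.pinpoint(c,n)][:1])
    m=V&(P[...,1]>.02)&(P[...,1]<.17)&(P[...,0]>.63)&(P[...,0]<.735)&(P[...,2]>.19)&(P[...,2]<.24); q=P[m]
    p,*_=np.linalg.lstsq(np.c_[q[:,:2],np.ones(len(q))],q[:,2],rcond=None)
    r=abs(q[:,2]-np.c_[q[:,:2],np.ones(len(q))]@p); q=q[r<.006]
    p,*_=np.linalg.lstsq(np.c_[q[:,:2],np.ones(len(q))],q[:,2],rcond=None)
    print(" flap inner face",len(q),p,"angle",np.pi/2+np.arctan(p[0]),np.median(q,0))
E
python3 g.py
```

```text
[ 0.4497 -0.0395  0.1357] [-0.1641  0.12    1.9753] [ 0.0522 -0.7274  0.0389]
scene hook [(array([ 0.6301, -0.0367,  0.1539]), 0.62)]
scene eye_line [(array([0.6259, 0.0067, 0.1643]), 0.88)]
 flap inner face 1247 [-0.1189  0.0063  0.2932] angle 1.4524338683022553 [0.6815 0.0983 0.2128]
top hook [(array([ 0.6281, -0.0385,  0.1532]), 0.41)]
top eye_line []
 flap inner face 1099 [-0.1186  0.0045  0.2942] angle 1.452717394683863 [0.682  0.0957 0.2138]
```

The flap is at its stop: both cameras fit 1.45 rad. I'll centre the hook in the ring before withdrawing.

Request:
{"fn": "play_rows", "kwargs": {"claw": [0,0,0,0,0,0,0], "travel": [[0,0,-0.001],[0,0,-0.002],[0,0,-0.002],[0,0,-0.002],[-0.001,0,-0.003],[0,0,0],[0,0,0]], "spin": [0,0,0,0,0,0,0]}}

```text
clock: 22.08
tool_pos: [0.4485, -0.0394, 0.1457]
tcp_rot: [3.142, 0.0, -0.043]
contact_force: [-0.1, 0.4, -1.9]
gripper_width: 0.0195
gripper_force: 60.0
```

```bash
python3 g.py
```

```text
[ 0.4485 -0.0394  0.1457] [-0.0744  0.4252 -1.8596] [ 0.0201  0.0555 -0.0329]
scene hook [(array([ 0.6312, -0.0383,  0.1618]), 0.84)]
scene eye_line [(array([0.6298, 0.0088, 0.1654]), 0.91)]
 flap inner face 1223 [-0.1251  0.0067  0.2974] angle 1.4463181016326183 [0.6804 0.0976 0.2129]
top hook [(array([ 0.6253, -0.0387,  0.1623]), 0.57)]
top eye_line [(array([0.6249, 0.0092, 0.1648]), 0.83)]
 flap inner face 1086 [-0.1172  0.0089  0.2926] angle 1.4540921124367456 [0.682  0.0954 0.2135]
```

Request:
{"fn": "play_rows", "kwargs": {"claw": [0,0,0,0,0,0,0,0], "travel": [[0,0,-0.0015],[0,0.003,0],[0,0.003,0],[0,0.003,0],[0,0.003,0],[0,0.003,0],[0,0,0],[0,0,0]], "spin": [0,0,0,0,0,0,0,0]}}

```text
clock: 23.05
tool_pos: [0.4479, -0.0546, 0.1471]
tcp_rot: [-3.142, 0.0, -0.043]
contact_force: [0.7, -0.1, -1.7]
gripper_width: 0.0197
gripper_force: 60.0
```

Request:
{"fn": "play_rows", "kwargs": {"claw": [0,0,0,0,0,0], "travel": [[0,0.004,0],[0,0.006,0],[0,0.008,0],[0,0.008,0],[0,0,0],[0,0,0]], "spin": [0,0,0,0,0,0]}}

```text
clock: 23.55
tool_pos: [0.4468, -0.081, 0.1471]
tcp_rot: [-3.142, 0.0, -0.044]
contact_force: [-0.7, 0.1, -1.7]
gripper_width: 0.0198
gripper_force: 60.0
```

```bash
python3 g.py
```

```text
[ 0.4468 -0.081   0.1471] [-0.6712  0.0751 -1.7474] [ 0.0379  0.0313 -0.018 ]
scene hook [(array([ 0.6283, -0.0803,  0.1638]), 0.64)]
scene eye_line [(array([0.6272, 0.01  , 0.1666]), 0.61)]
 flap inner face 1233 [-0.1186  0.0037  0.2933] angle 1.452769117362153 [0.6823 0.0981 0.2128]
top hook [(array([ 0.6219, -0.0778,  0.1613]), 0.42)]
top eye_line [(array([0.6281, 0.009 , 0.162 ]), 0.88)]
 flap inner face 1090 [-0.1228  0.0043  0.2969] angle 1.4486222002393923 [0.682  0.0955 0.2136]
```

Request:
{"fn": "play_rows", "kwargs": {"claw": [0,0,0,0,0,0,0,0], "travel": [[-0.015,0,0],[-0.03,0,0],[-0.025,0,0],[-0.01,0,0],[0,-0.015,0],[0,-0.025,0],[-0.002,-0.033,0],[-0.002,-0.033,0]], "spin": [0,0,0,0,0,0,0,0]}}

```text
clock: 24.52
tool_pos: [0.368, 0.0301, 0.1475]
tcp_rot: [-3.142, -0.001, -0.044]
contact_force: [1.1, -0.1, -1.7]
gripper_width: 0.0198
gripper_force: 60.0
```

Request:
{"fn": "play_rows", "kwargs": {"claw": [0,0,0,0,0,0,0,0], "travel": [[-0.002,-0.033,0],[-0.002,-0.033,0],[-0.002,-0.033,0],[-0.002,-0.033,0],[-0.002,-0.033,0],[-0.001,-0.033,0],[0,-0.033,0],[0,-0.025,0]], "spin": [0,0,0,0,0,0,0,0]}}

```text
clock: 25.18
tool_pos: [0.3676, 0.2882, 0.1473]
tcp_rot: [-3.141, -0.001, -0.042]
contact_force: [0.6, -0.3, -1.3]
gripper_width: 0.0198
gripper_force: 60.0
```

Request:
{"fn": "play_rows", "kwargs": {"claw": [0,0,0,0,0,0,0], "travel": [[0,-0.015,0],[0,0,0],[0,0,0],[0,0,0],[0,0,0],[0,0,0],[0,0,0]], "spin": [0,-4,-6,-4,0,0,0]}}

```text
clock: 25.77
tool_pos: [0.3682, 0.3004, 0.1472]
tcp_rot: [-3.141, -0.0, 0.199]
contact_force: [0.4, 0.4, -1.9]
gripper_width: 0.0194
gripper_force: 60.0
```

```bash
cat > r.py <<'E'
from h import *
np.set_printoptions(precision=4,suppress=True)
s=telemetry.state(); t=np.array(s["tool_pos"]); print(t,s["tcp_rot"],s["contact_force"])
yaw=s["tcp_rot"][2]; ux=np.array([np.cos(yaw),np.sin(yaw)]); uy=np.array([-ux[1],ux[0]])
for c in ("wrist","scene","top"):
    d=imaging.read_camera(c); P=cloud(d); V=d["range_z"]>0
    L=P[...,:2]-t[:2]; a=L@ux; b=L@uy; z=P[...,2]-t[2]
    for lo,hi in ((.085,.12),(.125,.16)):
        m=V&(a>lo)&(a<hi)&(abs(b)<.02)&(abs(z-.02)<.018)
        if m.sum()>5: print(c,"shaft",lo,m.sum(),"lat",np.median(b[m]),np.percentile(b[m],[3,97]),"z",np.median(z[m]),np.percentile(z[m],[5,95]))
    m=V&(P[...,2]>.004)&(P[...,2]<.012)&(d["frame"].min(-1)>90)&(P[...,1]>.22)&(P[...,1]<.39)&(P[...,0]>.24)&(P[...,0]<.48); q=P[m]
    if len(q)>50: print(c,"base",len(q),cv2.minAreaRect((q[:,:2]*1000).astype(np.float32)))
    if c!="wrist": print([(np.round(x["at"],4),round(x["p"],2)) for x in models.pinpoint(c,"hook")][:1])
E
python3 r.py
```

```text
[0.3682 0.3004 0.1472] [-3.1415 -0.0002  0.1992] [ 0.4283  0.4398 -1.9494]
wrist shaft 0.085 2713 lat -0.0012061989972518962 [-0.007   0.0044] z 0.023515065693398313 [0.0204 0.0251]
wrist base 3543 ((388.08642578125, 310.67376708984375), (139.08331298828125, 70.72756958007812), 11.58992862701416)
scene shaft 0.085 45 lat 0.004390959791440571 [-0.0026  0.009 ] z 0.02198547503122164 [0.0166 0.0279]
scene shaft 0.125 48 lat 0.004476483505799137 [-0.0023  0.0092] z 0.021608448252224036 [0.014  0.0283]
scene base 536 ((354.47015380859375, 309.3486328125), (202.00399780273438, 72.70308685302734), 11.869887351989746)
[(array([0.5441, 0.3455, 0.1628]), 0.94)]
top shaft 0.085 28 lat -0.002717038677699053 [-0.0065  0.0042] z 0.022824433132554195 [0.0163 0.0287]
top shaft 0.125 32 lat -0.001976076114142765 [-0.0068  0.0037] z 0.022703704632284855 [0.0185 0.0271]
top base 65 ((422.11346435546875, 287.3172302246094), (96.91000366210938, 32.586570739746094), 30.719810485839844)
[(array([0.5406, 0.3449, 0.1628]), 0.65)]
```

Request:
{"fn": "play_rows", "kwargs": {"claw": [0,0,0,0,0,0,0,0], "travel": [[0.0014,-0.0048,0],[0,0,0.015],[0,0,0.02],[0,0,0.02],[0,0,0.01],[0,0,0],[0,0,0],[0,0,0]], "spin": [-0.2,0,0,0,0,0,0,0]}}

```text
clock: 26.68
tool_pos: [0.369, 0.3057, 0.083]
tcp_rot: [-3.141, -0.001, 0.205]
contact_force: [0.4, 0.3, -1.3]
gripper_width: 0.0193
gripper_force: 60.0
```

Request:
{"fn": "play_rows", "kwargs": {"claw": [0,0,0,0,0,0,0,0], "travel": [[0,0,0.006],[0,0,0.006],[0,0,0.006],[0,0,0.006],[0,0,0.005],[0,0,0.003],[0,0,0],[0,0,0]], "spin": [0,0,0,0,0,0,0,0]}}

```text
clock: 27.35
tool_pos: [0.3684, 0.3053, 0.05]
tcp_rot: [3.141, 0.0, 0.205]
contact_force: [1.1, 0.2, -1.9]
gripper_width: 0.0195
gripper_force: 60.0
```

Request:
{"fn": "play_rows", "kwargs": {"claw": [0,0,0,0,0,0], "travel": [[0,0,0.002],[0,0,0.002],[0,0,0.001],[0,0,0.001],[0,0,0],[0,0,0]], "spin": [0.1,0,0,0,0,0]}}

```text
clock: 27.85
tool_pos: [0.3684, 0.3053, 0.0441]
tcp_rot: [3.142, 0.0, 0.204]
contact_force: [-0.4, 0.3, -1.8]
gripper_width: 0.0196
gripper_force: 60.0
```

Request:
{"fn": "play_rows", "kwargs": {"claw": [0,0,0,0], "travel": [[0,0,0.0005],[0,0,0.0005],[0,0,0],[0,0,0]], "spin": [0,0,0,0]}}

```text
clock: 28.18
tool_pos: [0.3686, 0.3053, 0.0438]
tcp_rot: [-3.142, -0.0, 0.204]
contact_force: [-2.5, -1.7, 9.0]
gripper_width: 0.0197
gripper_force: 60.0
```

Request:
{"fn": "play_rows", "kwargs": {"claw": [0.024,0.03,0.045,0.06,0.06,0.06,0.06,0.06], "travel": [[0,0,0],[0,0,0],[0,0,0],[0,0,0],[0,0,0],[0,0,0],[0,0,0],[0,0,0]], "spin": [0,0,0,0,0,0,0,0]}}

```text
clock: 28.85
tool_pos: [0.3684, 0.3052, 0.0431]
tcp_rot: [3.142, 0.0, 0.203]
contact_force: [-0.2, -0.3, 0.7]
gripper_width: 0.0592
gripper_force: 0.0
```

Request:
{"fn": "play_rows", "kwargs": {"claw": [0.06,0.06,0.06,0.06,0.06,0.06,0.06,0.06], "travel": [[0,0,-0.01],[0,0,-0.02],[0,0,-0.03],[0,0,-0.035],[0,0,-0.035],[0,0,-0.035],[0,0,-0.01],[0,0,0]], "spin": [0,0,0,0,0,0,0,0]}}

```text
clock: 29.52
tool_pos: [0.3695, 0.306, 0.2214]
tcp_rot: [-3.139, -0.005, 0.203]
contact_force: [-0.6, 0.2, -0.3]
gripper_width: 0.0598
gripper_force: 0.0
```

```bash
python3 - <<'E'
from h import *
d=imaging.read_camera("wrist"); P=cloud(d); save(d,"w3.png"); s=telemetry.state(); print(s["tool_pos"],s["contact_force"])
V=d["range_z"]>0; dark=d["frame"].max(-1)<70
for nm,m in (("handle",V&dark&(P[...,2]>.062)&(P[...,2]<.085)),("base",V&(P[...,2]>.004)&(P[...,2]<.012)&(d["frame"].min(-1)>90)&(P[...,1]>.2)&(P[...,1]<.4)&(P[...,0]>.2)&(P[...,0]<.5))):
    q=P[m]; print(nm,len(q),cv2.minAreaRect((q[:,:2]*1000).astype(np.float32)),np.median(q,0))
for c in ("scene","top"):
    imaging.read_camera(c)
    for n in ("eye_line","rod","hook","plate","tipbox","bottle","beaker","jar"): print(c,n,[(np.round(x["at"],3),round(x["p"],2)) for x in models.pinpoint(c,n)][:2])
E
python3 g.py | grep flap
```

```text
[0.3686639  0.3054128  0.21907164] [ 0.88984145 -0.06025338 -0.36102466]
handle 425 ((358.7161865234375, 292.5843200683594), (168.76051330566406, 35.980472564697266), 13.358766555786133) [0.37720639 0.30342419 0.07131243]
base 4966 ((357.4150085449219, 303.61859130859375), (198.90020751953125, 70.31404113769531), 11.572835922241211) [0.37154904 0.31284477 0.00595813]
scene eye_line [(array([0.628, 0.009, 0.166]), 0.79), (array([ 0.593,  0.03 , -0.003]), 0.35)]
scene rod [(array([0.368, 0.306, 0.065]), 0.74)]
scene hook [(array([0.542, 0.351, 0.058]), 0.82)]
scene plate [(array([0.593, 0.033, 0.   ]), 0.86)]
scene tipbox [(array([ 0.363, -0.304,  0.   ]), 0.6)]
scene bottle [(array([ 0.57 , -0.464, -0.002]), 0.6)]
scene beaker [(array([ 0.591,  0.426, -0.001]), 0.82), (array([ 0.365, -0.306, -0.   ]), 0.31)]
scene jar [(array([ 0.446,  0.467, -0.002]), 0.61)]
top eye_line [(array([0.627, 0.011, 0.167]), 0.81)]
top rod []
top hook [(array([0.54 , 0.35 , 0.061]), 0.46)]
top plate [(array([ 0.59 ,  0.031, -0.001]), 0.91), (array([0.757, 0.001, 0.206]), 0.35)]
top tipbox [(array([ 0.367, -0.309, -0.001]), 0.73), (array([ 0.574, -0.46 ,  0.002]), 0.57)]
top bottle [(array([ 0.572, -0.462, -0.002]), 0.84)]
top beaker [(array([ 0.589,  0.425, -0.   ]), 0.62)]
top jar [(array([ 0.446,  0.464, -0.001]), 0.77), (array([ 0.59 ,  0.033, -0.002]), 0.56)]
 flap inner face 1221 [-0.1221  0.0048  0.2958] angle 1.4493087690842352 [0.6809 0.0973 0.213 ]
 flap inner face 1112 [-0.1156  0.0079  0.2917] angle 1.4557090977126175 [0.6812 0.0955 0.214 ]
```

View pics/w3.png

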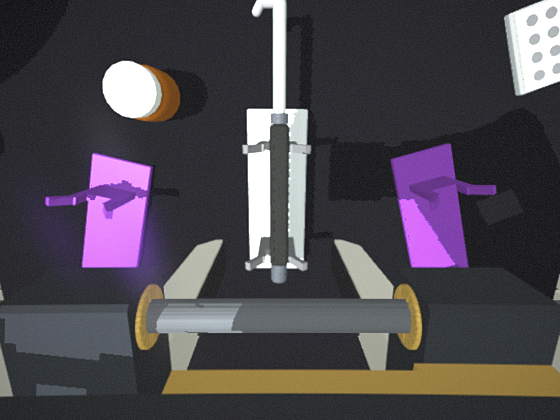

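The wrist picture shows the rod back in both forks, handle upright at (278,195), as at the start. The flap reads 1.45 rad, and the five bystanders I re-measured have not moved (the two boxes under the locker were not re-checked). I'm handing it in.

```bash
python3 -c "
from h import *
print(hand_in())"
```

```text
the job is handed in; nothing more can be done
None
```

I hooked the flap and drew it gently down to its stop (measured at about 1.45 rad), laid the rod back in both forks of its rest, and handed the job in at about 30 s; no verdict was shown.

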